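# Sweep the diaphragm discs through the gate gauge

## Robot

A 6-joint arm with a two-finger parallel gripper is mounted at the origin on the work surface. World frame = base frame: x ahead of the robot, y to its left, z up, the work surface at z = 0. Lengths are in m, angles in rad, forces in N, time in s.
With the tool pointing down it reaches from about 0.3 to 0.825 m from the base axis. Payload 5.4 kg.
Tool frame: the origin (TCP) lies on the front face of the gripper's body, between the roots of the fingers; the fingertips stand 88 mm ahead of it and the grasp point (between the pads) lies 69 mm ahead of it; z points along the fingers, y is the line along which they close (so a half turn about z gives the same grasp; the last joint's range is limited). The gripper opens to 92 mm and grips with 3 to 60 N. Pads are 20 mm wide; open, the fingers measure 128 mm over their backs; the gripper's body (75 mm by 189 mm) begins 69 mm behind the grasp point.
Start: joints at [-1.423, 0.158, 1.597, -0, 1.386, -0.21], TCP at [0.201, -0.539, 0.303] pointing down, gripper open.
Joint ranges: [-2.91, 2.91], [-0.94, 2.29], [0.18, 2.7], [-1.29, 4.43], [0.17, 2.64], [-3, 3]. Speed limits (rad/s): [2.57, 2.57, 3.14, 3.14, 3.14, 3.14].

## Interface

Orientations are given as a unit quaternion [x, y, z, w].
In Python, from station import sensors, viewer, workorder gives the robot as it stands.
- The arm moves only by the shell command python3 -m creep 'ROWS'. ROWS is JSON, a list of rows, each a list of 7 numbers: the shift along the tool's x, y, z in units of 120 mm (1.0 is 120 mm), then the turn, a rotation vector about the tool's x, y, z in units of pi/4 rad (1.0 is pi/4 rad), then the closure, from 0 (fully open) to 1 (shut). A call has 1 to 8 rows; each row is the pose to reach, as a shift and turn from the pose commanded when the call began, along the tool's axes at that moment; what a row does not reach only later rows make up. A row lasts 1/10 s, in which the tool goes at most 50 mm and 8.59 degrees, less where a joint would pass 70% of its speed; a pose out of reach is approached as far as the arm can. A call with a number of a shift or a turn outside -1 to 1 is refused whole. A call with a gripper value outside its range is refused whole. The fingers move at their own pace and stop on an object; the grip force is fixed at half the most. Time passes only in rows, so rows that repeat a pose let the fingers close. It gives the time, the measured TCP pose, the force, the opening and the grip force at its end, in the units of the state.
- sensors.observe(): the state, without advancing time (a new reading comes with each control period).
- viewer.snapshot(name): name is "side" or "top"; returns a dict with "color" (400x640x3 uint8, blue, green, red), "mtx" (3x3 intrinsics, pixels), "distortion" ([k1, k2, p1, p2, k3] as OpenCV has them; the pictures are not rectified), "R" (3x3) and "t" (3): a world point X has camera coordinates R X + t. Camera axes: x right, y down, z forward; pixel columns grow to the right and rows downward; lengths in m; the calibration is good to about 2 mm. A picture is of the moment at which its call begins. There is no depth.
- workorder.sign_off(): hands the job in; it is judged then, once.
The state is a dict: "clock": time; "q": joint angles; "joint_vel": joint speeds; "joint_efforts": joint torques, N m; "position": TCP position; "tcp_rot": TCP orientation; "wrist_force": force on the tool from outside, world axes, zero at the start; "ft_torque": the same for the moment, N m; "width": finger opening in m; "finger_force": force on a finger pad.
Only numpy, scipy, OpenCV 4.12 (cv2) and the standard library are available. Lean on these libraries where they do the work, as an engineer would, in place of code of your own. Each camera call takes 0.05 s, during which the arm holds its last target. There are 200 camera calls.

## Task

With the gripper's fingertips, sweep the three flat bronze diaphragm discs across the table through the narrow gate of the steel gauge, so that all three end lying flat in the slot, wholly past the gate. Take them one at a time, in any order: bring no second disc in between the flared guides until the one before is through the gate. Only push them, do not pick them up or tip them over, leave the other parts on the table where they are, and finish with the robot clear of everything.

Things in the scene. Friction and masses are not known exactly. Their poses are not given: they have to be found in the camera images.
- gauge: low steel gate gauge fixed to the table: a funnel leading into a straight slot, no floor piece, discs slide on the table itself. Origin on the table top midway between the gate jaws, at their rear face where the slot begins; x points along the slot, the way the discs must travel, z up. Jaws: x -8 to 0 mm, opening 42 mm wide (y -21 to 21 mm), 16 mm high
- slot_end (a point): middle of the slot's closed end, on the table, at x = 140 mm of the gauge. The slot runs from the gate to here, 46 mm wide, open on top, walls 8 mm thick and 12 mm high; it takes the three discs in a row, a disc pushed in shoves on those ahead of it
- mouth (a point): middle of the funnel's wide end, on the table, at x = -58 mm of the gauge. The two flared guides, 6 mm thick and 12 mm high, narrow from 100 mm apart here to the 42 mm gate. All discs start outside this mouth, on its -x side
- disc_a: loose solid bronze diaphragm disc lying flat on the table, round, 36 mm diameter, 8 mm thick, 50 g nominal, concentric ripples on top; origin at the centre of its underside; z up. Starts before the gauge's mouth, on its +y side
- disc_b: loose solid bronze diaphragm disc lying flat on the table, round, 36 mm diameter, 8 mm thick, 50 g nominal, concentric ripples on top; origin at the centre of its underside; z up. Starts before the gauge's mouth, on its -y side
- disc_c: loose solid bronze diaphragm disc lying flat on the table, round, 36 mm diameter, 8 mm thick, 50 g nominal, concentric ripples on top; origin at the centre of its underside; z up. Starts farther back than the other two, near the gauge's centre line
- bushing_a: loose bronze bushing, upright tube 26 mm outside diameter, 30 mm high, origin at the centre of its underside; a bystander, leave it
- bushing_b: loose bronze bushing like the other one, on the other side of the farthest disc; a bystander, leave it
- insulator: loose cream porcelain insulator with ribs, 42 mm diameter, 56 mm high, origin at the centre of its underside, beside the slot; a bystander
- bezel: loose olive bakelite meter bezel, flat ring 84 mm outside diameter, 16 mm high, origin at the centre of its underside, beside the slot; a bystander
- sensor_base: loose grey cast iron sensor base, plate 85 x 60 x 14 mm with a round boss 48 mm across, 38 mm high in all, origin at the centre of its underside, beside the gate; a bystander
- hex_nut: loose dark steel hexagon nut, 30 mm across flats, 14 mm high, origin at the centre of its underside, beyond the slot's end; a bystander
There are look-alikes about, which are no part of the job. What is shaped like the disc_a but black or blue is not meant. What is shaped like the disc_b but black or purple is not meant.

How it is judged:
On the way, in this order (a step that is already met when the one before it is completed fails the run):
1. a first disc is through the gate, in the slot (((x of disc_a in the frame of gauge between 0.015 and 0.135 m and y of disc_a in the frame of gauge between -0.012 and 0.012 m and height (world z) of disc_a below 0.005 m) or (x of disc_b in the frame of gauge between 0.015 and 0.135 m and y of disc_b in the frame of gauge between -0.012 and 0.012 m and height (world z) of disc_b below 0.005 m) or (x of disc_c in the frame of gauge between 0.015 and 0.135 m and y of disc_c in the frame of gauge between -0.012 and 0.012 m and height (world z) of disc_c below 0.005 m))), for 0.2 s.
2. a second disc is through the gate, after the first ((((x of disc_a in the frame of gauge between 0.015 and 0.135 m and y of disc_a in the frame of gauge between -0.012 and 0.012 m and height (world z) of disc_a below 0.005 m) and (x of disc_b in the frame of gauge between 0.015 and 0.135 m and y of disc_b in the frame of gauge between -0.012 and 0.012 m and height (world z) of disc_b below 0.005 m)) or ((x of disc_a in the frame of gauge between 0.015 and 0.135 m and y of disc_a in the frame of gauge between -0.012 and 0.012 m and height (world z) of disc_a below 0.005 m) and (x of disc_c in the frame of gauge between 0.015 and 0.135 m and y of disc_c in the frame of gauge between -0.012 and 0.012 m and height (world z) of disc_c below 0.005 m)) or ((x of disc_b in the frame of gauge between 0.015 and 0.135 m and y of disc_b in the frame of gauge between -0.012 and 0.012 m and height (world z) of disc_b below 0.005 m) and (x of disc_c in the frame of gauge between 0.015 and 0.135 m and y of disc_c in the frame of gauge between -0.012 and 0.012 m and height (world z) of disc_c below 0.005 m)))), for 0.2 s.
3. the third disc is through the gate, after the second (x of disc_a in the frame of gauge between 0.015 and 0.135 m and y of disc_a in the frame of gauge between -0.012 and 0.012 m and height (world z) of each of disc_a, disc_b, disc_c below 0.005 m and x of disc_b in the frame of gauge between 0.015 and 0.135 m and y of disc_b in the frame of gauge between -0.012 and 0.012 m and x of disc_c in the frame of gauge between 0.015 and 0.135 m and y of disc_c in the frame of gauge between -0.012 and 0.012 m), for 0.2 s.
At the end, for the whole second after the job is handed in: all three discs lie flat (tilt under 0.1 rad, less than 5 mm off the table) and at rest in the slot, each centre more than 15 mm past the gate jaws' rear face and within 12 mm of the slot's centre line (all of step 3 and angle between each of disc_a, disc_b, disc_c's own z axis and vertical below 0.1 rad and linear speed of each of disc_a, disc_b, disc_c below 0.01 m/s); the robot touches nothing.
It fails at once if a disc is lifted (more than 12 mm) or tipped (more than 0.6 rad) (height (world z) of any of disc_a, disc_b, disc_c above 0.012 m or angle between any of disc_a, disc_b, disc_c's own z axis and vertical above 0.6 rad).
It fails at once if two discs are between the flared guides and gate at once (((x of disc_a in the frame of gauge between -0.065 and 0.012 m and y of disc_a in the frame of gauge between -0.055 and 0.055 m) and (x of disc_b in the frame of gauge between -0.065 and 0.012 m and y of disc_b in the frame of gauge between -0.055 and 0.055 m)) or ((x of disc_a in the frame of gauge between -0.065 and 0.012 m and y of disc_a in the frame of gauge between -0.055 and 0.055 m) and (x of disc_c in the frame of gauge between -0.065 and 0.012 m and y of disc_c in the frame of gauge between -0.055 and 0.055 m)) or ((x of disc_b in the frame of gauge between -0.065 and 0.012 m and y of disc_b in the frame of gauge between -0.055 and 0.055 m) and (x of disc_c in the frame of gauge between -0.065 and 0.012 m and y of disc_c in the frame of gauge between -0.055 and 0.055 m))).
It fails at once if another part on the table is moved more than 20 mm (distance of any of bushing_a, bushing_b, insulator, bezel, sensor_base, hex_nut from where it was at the start of the episode above 0.02 m).
It also fails if it takes over 61 s, if anything falls off the work surface, if the arm or the gripper's body presses on something with over 40 N, if the wrist force passes 120 N, or if a joint passes its speed limit or range.

## Working session

There is one attempt and no reset: what is moved stays moved. The work goes in short steps, Python scripts to look and compute and a shell command to move; the robot and the scene stay as the last step left them, time stands still between calls to the robot, and variables do not carry over. Pictures are saved under pics/ and viewed, at most 10 in all, crops included, and the job is handed in when it is done.

```bash
mkdir -p pics; ls; cat > h.py <<'E'
import numpy as np, cv2
from station import sensors, viewer, workorder
def snap(n, f):
    s=viewer.snapshot(n); cv2.imwrite('pics/%s.png'%f, s['color'])
    np.savez('pics/%s.npz'%f, **{k:np.array(v) for k,v in s.items()}); return s
def load(f): return dict(np.load('pics/%s.npz'%f))
def ray(s,uv,z=0.0):
    p=cv2.undistortPoints(np.array(uv,float).reshape(-1,1,2),s['mtx'],np.array(s['distortion'],float)).reshape(-1,2)
    d=np.c_[p,np.ones(len(p))]@s['R']; c=-s['R'].T@s['t']
    return c+d*((z-c[2])/d[:,2])[:,None]
def proj(s,X):
    return cv2.projectPoints(np.array(X,float).reshape(-1,1,3),cv2.Rodrigues(s['R'])[0],s['t'],s['mtx'],np.array(s['distortion'],float))[0].reshape(-1,2)
E
python3 - <<'E'
from h import *
for n in('top','side'):
    s=snap(n,n+'0'); print(n,-s['R'].T@s['t'],s['R'][2])
o=sensors.observe(); print(o)
E
```

```text
pics
top [0.45491374 0.09211567 0.74293853] [ 2.07267771e-01  6.92879559e-04 -9.78284003e-01]
side [0.44215775 0.693251   0.55146504] [ 0.21728429 -0.76015508 -0.61233307]
{'clock': 0.1, 'q': array([-1.42312856e+00,  1.58966667e-01,  1.59808201e+00,  5.67354623e-06,
        1.38618380e+00, -2.10100016e-01]), 'joint_vel': array([-1.84023267e-03, -1.90093130e-03, -2.85366565e-03, -3.36444091e-04,
       -7.94856318e-04, -4.98563170e-05]), 'joint_efforts': array([-4.70922059e-04, -3.86500382e+01, -3.22960353e+01,  7.03584147e-02,
        3.38587712e-02, -4.20149479e-05]), 'position': array([ 0.20127596, -0.53818561,  0.30184029]), 'tcp_rot': array([ 9.84042659e-01,  1.77930810e-01,  2.83771727e-05, -8.19427776e-04]), 'wrist_force': array([-0.64099069, -0.27590791,  0.213163  ]), 'ft_torque': array([-0.00660511,  0.01212644,  0.05452587]), 'finger_force': 0.0, 'width': 0.09194573007631943}
```

View pics/top0.png

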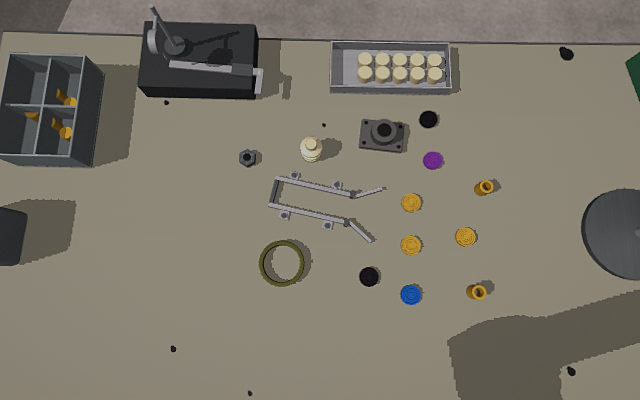

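View pics/side0.png

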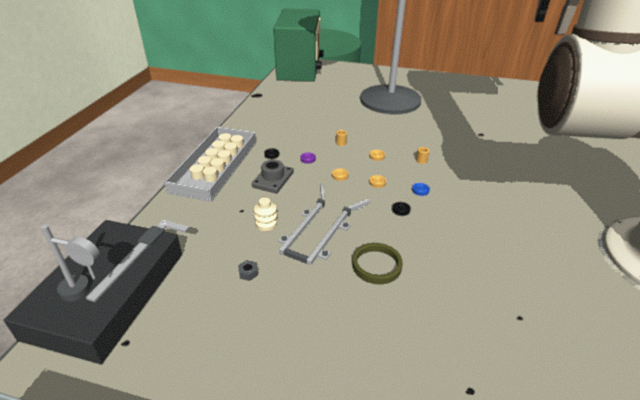

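The top view shows the gauge from x≈270 to 383, with its slot pointing left and its mouth on the right near (377,215). There are three bronze discs at (411,203), (411,245) and (466,237). The look-alikes are blue (411,295), purple (432,160) and black (428,119), (369,276). The bushings are at (486,187) and (478,292). The three gold rippled discs are the ones meant, because the others are the wrong colour. I'll confirm with an enlarged crop.

```bash
python3 - <<'E'
from h import *
s=load('top0'); im=s['color']
c=cv2.resize(im[150:310,255:515],None,fx=3,fy=3,interpolation=cv2.INTER_CUBIC); cv2.imwrite('pics/crop0.png',c)
hsv=cv2.cvtColor(im,cv2.COLOR_BGR2HSV)
m=cv2.inRange(hsv,(12,130,110),(28,255,255))
n,l,st,ce=cv2.connectedComponentsWithStats(m)
for i in range(1,n):
    if st[i,4]>40: print(st[i],ce[i].round(1),ray(s,[ce[i]],0.006)[0].round(4))
E
```

```text
[64 97 12  8 79] [ 69.8 101.1] [0.794  0.5871 0.006 ]
[ 25 113  13   4  41] [ 30.7 114.3] [0.7637 0.6582 0.006 ]
[ 60 127  12  12 113] [ 65.3 132.1] [0.7286 0.5864 0.006 ]
[474 180  20  16 185] [483.4 187.5] [ 0.6356 -0.2297  0.006 ]
[401 193  20  19 280] [410.7 202.4] [ 0.6033 -0.0895  0.006 ]
[455 227  21  20 306] [464.9 236.5] [ 0.5404 -0.1889  0.006 ]
[401 236  20  19 299] [410.4 245.1] [ 0.5218 -0.0866  0.006 ]
[466 285  21  15 174] [476.4 292. ] [ 0.4396 -0.2036  0.006 ]
```

View pics/crop0.png

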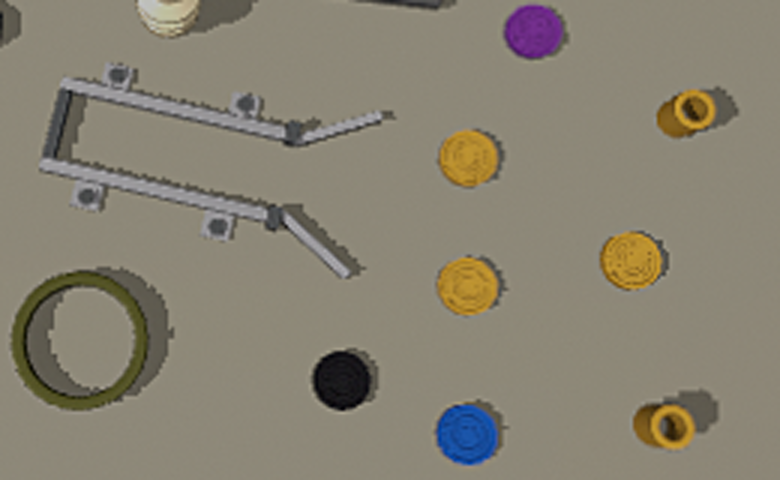

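The crop confirms it: the three gold rippled discs are at crop (468,158), (468,285) and (632,260). The gauge jaws are near (293,133) and (277,217), and the slot runs left and up. Next I fit the gauge pose with its known geometry.

```bash
cat > g.py <<'E'
from h import *
from scipy.optimize import minimize
Z=.012
polys=[[(0,23),(148,23),(148,31),(0,31)],[(-58,50),(-8,21),(-8,27),(-58,56)]]
polys+= [[(x,-y) for x,y in p] for p in polys]
def G2W(p,xy,z):
    a=np.array(xy,float)/1000; c,sn=np.cos(p[2]),np.sin(p[2])
    return np.c_[p[0]+c*a[:,0]-sn*a[:,1],p[1]+sn*a[:,0]+c*a[:,1],np.full(len(a),z)]
def fit(f,box):
    s=load(f); x0,y0,x1,y1=box; im=s['color'][y0:y1,x0:x1]
    hsv=cv2.cvtColor(im,cv2.COLOR_BGR2HSV)
    m=((hsv[...,2]>140)&(hsv[...,1]<45)).astype(np.float32)
    K=4; M=cv2.resize(m,None,fx=K,fy=K,interpolation=cv2.INTER_LINEAR)
    def ren(p):
        r=np.zeros(M.shape,np.uint8)
        for q in polys:
            uv=(proj(s,G2W(p,q,Z))-[x0-.5,y0-.5])*K
            cv2.fillPoly(r,[np.round(uv*16).astype(np.int32)],1,shift=4)
        return r
    def cost(p):
        r=ren(p); B=cv2.GaussianBlur(r.astype(np.float32),(0,0),2.5); return -(B*M).sum()/np.sqrt((B*B).sum()*(M*M).sum()+1e-9)
    return s,M,ren,cost
E
python3 - <<'E'
from g import *
s=load('top0')
ends=ray(s,[(255+284/3,150+175/3),(255+57/3,150+125/3)],.012); d=ends[1]-ends[0]; print(ends,np.linalg.norm(d[:2]))
p0=[*ends[0][:2],np.arctan2(d[1],d[0])]
sd=load('side0')
uv=proj(sd,G2W(p0,[(-58,0),(148,0),(0,0)],0)); print(uv)
F=[fit('top0',(255,165,400,255)),fit('side0',(275,178,375,268))]
for fs in([F[0]],[F[1]],F):
    c=lambda p:sum(f[3](p) for f in fs)
    best=min((minimize(c,p,method='Nelder-Mead',options=dict(initial_simplex=np.array([p,p+[.006,0,0],p+[0,.006,0],p+[0,0,.05]]),xatol=1e-5,fatol=1e-6)) for p in [np.array(p0)+e for e in([0,0,0],[.005,0,0],[-.005,0,0],[0,.006,0],[0,-.006,0])]),key=lambda r:r.fun)
    print(best.x,best.fun)
p=best.x; np.save('gp.npy',p)
o=[]
for s,M,ren,_ in F:
    r=ren(p); o.append(cv2.resize(np.dstack([M*255,r*255,M*0]).astype(np.uint8),(580,300)))
cv2.imwrite('pics/fit.png',np.vstack(o))
c,sn=np.cos(p[2]),np.sin(p[2]); R=np.array([[c,sn],[-sn,c]])
def blobs(f,z):
    s=load(f); m=cv2.inRange(cv2.cvtColor(s['color'],cv2.COLOR_BGR2HSV),(12,130,110),(28,255,255))
    n,l,st,ce=cv2.connectedComponentsWithStats(m)
    for i in range(1,n):
        if st[i,4]>40:
            w=ray(s,[ce[i]],z)[0]; print(f,st[i,2:],ce[i].round(),w.round(4),(R@(w[:2]-p[:2])*1000).round(1))
blobs('top0',.006); blobs('side0',.006)
E
```

```text
[[0.58791571 0.02777901 0.012     ]
 [0.61700626 0.17247305 0.012     ]] 0.14758938030106328
[[346.62297011 193.60793733]
 [297.95106628 257.63087155]
 [334.54650477 209.48855012]]
[0.56423017 0.03335675 1.48477768] -0.3054785430431366
[0.6026983  0.01972304 1.28268747] -0.30577999353408813
[0.59046344 0.03528539 1.35809492] -0.5244289636611938
top0 [12  8 79] [ 70. 101.] [0.794  0.5871 0.006 ] [582.3 -82.4]
top0 [13  4 41] [ 31. 114.] [0.7637 0.6582 0.006 ] [645.4 -37.8]
top0 [ 12  12 113] [ 65. 132.] [0.7286 0.5864 0.006 ] [567.8 -18.7]
top0 [ 20  16 185] [483. 188.] [ 0.6356 -0.2297  0.006 ] [-249.5 -100. ]
top0 [ 20  19 280] [411. 202.] [ 0.6033 -0.0895  0.006 ] [-119.3  -38.9]
top0 [ 21  20 306] [465. 236.] [ 0.5404 -0.1889  0.006 ] [-229.7    1.6]
top0 [ 20  19 299] [410. 245.] [ 0.5218 -0.0866  0.006 ] [-133.6   41.4]
top0 [ 21  15 174] [476. 292.] [ 0.4396 -0.2036  0.006 ] [-265.3   97. ]
side0 [  24   66 1119] [385.  31.] [ 0.659 -1.069  0.006] [-1064.9  -300.1]
side0 [  184    81 11105] [480.  36.] [ 0.3102 -1.1062  0.006 ] [-1174.9    33. ]
side0 [ 112   25 1266] [203.  79.] [ 1.1181 -0.4622  0.006 ] [-374.9 -620.8]
side0 [ 11  15 132] [341. 137.] [ 0.6377 -0.2387  0.006 ] [-257.9 -104. ]
side0 [ 12  16 151] [422. 155.] [ 0.4416 -0.2116  0.006 ] [-272.8   93.3]
side0 [ 15  10 123] [377. 155.] [ 0.5412 -0.1849  0.006 ] [-225.6    1.7]
side0 [ 16  11 147] [340. 174.] [ 0.6044 -0.0852  0.006 ] [-114.8  -39. ]
side0 [ 16  13 156] [377. 181.] [ 0.5226 -0.0822  0.006 ] [-129.2   41.6]
```

View pics/fit.png

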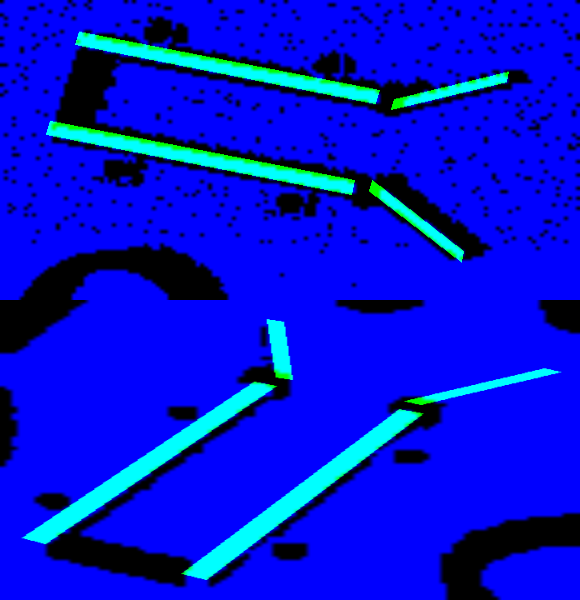

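The overlay sits on the gauge, but my mask included the table. I'll refit with a neutral-grey mask.

```bash
python3 - <<'E'
import re
t=open('g.py').read()
t=t.replace("m=((hsv[...,2]>140)&(hsv[...,1]<45)).astype(np.float32)","m=((hsv[...,2]>125)&(im.max(2).astype(int)-im.min(2)<14)).astype(np.float32)")
open('g.py','w').write(t)
from g import *
p0=np.load('gp.npy')
im=load('top0')['color']; print(im[260,330],im[150+190//3-2:150+190//3+5,255+170//3])
F=[fit('top0',(255,165,400,255)),fit('side0',(275,178,375,268))]
print([f[1].mean() for f in F])
for fs in([F[0]],[F[1]],F):
    c=lambda p:sum(f[3](p) for f in fs)
    best=min((minimize(c,p,method='Nelder-Mead',options=dict(initial_simplex=np.array([p,p+[.006,0,0],p+[0,.006,0],p+[0,0,.05]]),xatol=1e-5,fatol=1e-6)) for p in [np.array(p0)+e for e in([0,0,0],[.004,0,0],[-.004,0,0],[0,.004,0],[0,-.004,0])]),key=lambda r:r.fun)
    print(best.x,best.fun)
    np.save('gp%d.npy'%len(fs),best.x)
    if fs==[F[0]]: np.save('gptop.npy',best.x)
E
```

```text
[120 137 142] [[ 82  90  94]
 [139 138 139]
 [150 148 150]
 [155 152 155]
 [151 148 149]
 [ 92  92  94]
 [109 125 130]]
[np.float32(0.06896552), np.float32(0.129)]
[0.58986639 0.03452265 1.363768  ] -0.8799992203712463
[0.59065857 0.03743455 1.36249642] -0.8050824403762817Traceback (most recent call last):
  File "<stdin>", line 15, in <module>
ValueError: The truth value of an array with more than one element is ambiguous. Use a.any() or a.all()
```

```bash
cat > m.py <<'E'
from g import *
from scipy.spatial.transform import Rotation as Rot
P=np.array([.5903,.0358,1.3633])
c,sn=np.cos(P[2]),np.sin(P[2]); RG=np.array([[c,sn],[-sn,c]])
def W(x,y): return P[:2]+RG.T@np.array([x,y])/1000
def gf(w): return (RG@(np.array(w)[:2]-P[:2])*1000).round(1)
def go(x,y,z,o=None):
    """units for a row to put TCP at gauge x,y mm, height z mm, tool x along gauge x"""
    o=o or sensors.observe(); R=Rot.from_quat(o['tcp_rot'])
    T=Rot.from_matrix(np.array([[c,sn,0],[sn,-c,0],[0,0,-1]]).T)
    d=R.inv().apply(np.r_[W(x,y),z/1000]-o['position'])/.12
    r=(R.inv()*T).as_rotvec()/(np.pi/4); print('row',d.round(3),r.round(3))
def st():
    o=sensors.observe(); R=Rot.from_quat(o['tcp_rot']).as_matrix()
    print('t %.2f'%o['clock'],'g',gf(o['position']),'z %.1f'%(o['position'][2]*1000),'yawerr %.2f'%np.degrees(np.arctan2(R[1,0],R[0,0])-P[2]),'tilt',R[2,:2].round(4),'F',np.round(o['wrist_force'],1),'w %.1f'%(o['width']*1000)); return o
def discs(tag):
    for n,b in(('top',[0,-.0015]),('side',[-.0005,.002])):
        s=snap(n,tag+n); m=cv2.inRange(cv2.cvtColor(s['color'],cv2.COLOR_BGR2HSV),(12,130,110),(28,255,255))
        k,l,sta,ce=cv2.connectedComponentsWithStats(m)
        for i in range(1,k):
            w=ray(s,[ce[i]],.006)[0][:2]-b; g=gf(w)
            if sta[i,4]>30 and -300<g[0]<150 and abs(g[1])<60: print(n,sta[i,2:],g)
E
python3 - <<'E'
from m import *
discs('d0'); s=load('top0'); print('post base',ray(s,[(635,233)],0.0)); print(W(-154,-39),W(-264,2))
o=st(); print(o['q']); go(-154,-39,200)
E
```

```text
top [ 20  19 280] [-118.5  -38.2]
top [ 21  19 304] [-228.7    2.9]
top [ 20  19 299] [-132.4   42.2]
side [ 15  10 123] [-228.     1.8]
side [ 16  11 147] [-117.3  -39.6]
side [ 16  12 157] [-131.7   40.9]
post base [[ 0.55562331 -0.50635425  0.        ]]
[ 0.59673781 -0.12293108] [ 0.53395611 -0.22212512]
t 0.20 g [-641.9  262.4] z 302.1 yawerr -57.61 tilt [ 0.0002 -0.0012] F [ 0.4  0.2 -0.5] w 92.0
[-1.42312117e+00  1.58829061e-01  1.59773759e+00 -3.03015771e-05
  1.38620225e+00 -2.10070042e-01]
row [ 4.299 -2.087  0.854] [-1.00e-03 -1.00e-03 -1.28e+00]
```

```bash
M="python3 -m creep"
$M '[[0.3,-0.3,0,0,0,-0.19,0.74],[0.6,-0.6,0,0,0,-0.36,0.74],[0.71,-0.71,0,0,0,-0.43,0.74],[0.71,-0.71,0,0,0,-0.43,0.74]]'
$M '[[0.4,-0.06,0,0,0,-0.19,0.74],[0.75,-0.11,0,0,0,-0.36,0.74],[0.99,-0.15,0,0,0,-0.43,0.74],[0.99,-0.15,0,0,0,-0.43,0.74]]'
$M '[[0.4,0.08,0,0,0,-0.19,0.74],[0.75,0.14,0,0,0,-0.36,0.74],[0.98,0.19,0,0,0,-0.42,0.74],[0.98,0.19,0,0,0,-0.42,0.74],[0.98,0.19,0,0,0,-0.42,0.74]]'
python3 -c "
from m import *
o=st(); go(-154,-39,120)"
```

```text
clock: 0.6
position: [0.2524, -0.4268, 0.3025]
tcp_rot: [0.94, 0.342, 0.0, -0.0]
wrist_force: [-0.2, 0.1, 0.3]
width: 0.062
finger_force: 0.0
clock: 1.0
position: [0.3324, -0.3378, 0.3027]
tcp_rot: [0.869, 0.495, 0.0, 0.0]
wrist_force: [-1.2, 0.4, -0.7]
width: 0.0299
finger_force: 0.0
clock: 1.5
position: [0.4105, -0.2509, 0.3026]
tcp_rot: [0.777, 0.629, -0.0, 0.0]
wrist_force: [0.1, 0.2, 0.6]
width: 0.0235
finger_force: 0.0
t 1.50 g [-317.6  116.8] z 302.6 yawerr -0.11 tilt [-0.0009 -0.0004] F [0.1 0.2 0.6] w 23.5
row [1.367 1.297 1.52 ] [-0.001  0.001 -0.002]
```

```bash
M="python3 -m creep"
$M '[[0.3,0.3,0.2,0,0,0,0.74],[0.6,0.6,0.4,0,0,0,0.74],[0.9,0.9,0.55,0,0,0,0.74],[1,1,0.6,0,0,0,0.74],[1,1,0.6,0,0,0,0.74]]' | tail -3
$M '[[0.2,0.15,0.3,0,0,0,0.74],[0.367,0.297,0.6,0,0,0,0.74],[0.367,0.297,0.88,0,0,0,0.74],[0.367,0.297,0.92,0,0,0,0.74],[0.367,0.297,0.92,0,0,0,0.74]]' | tail -3
python3 - <<'E'
from m import *
st(); go(-154,-39,92); discs('d1')
cv2.imwrite('pics/v1.png',np.hstack([cv2.resize(load('d1top')['color'][130:300,340:540],(400,340)),cv2.resize(load('d1side')['color'][90:260,270:470],(400,340))]))
E
```

```text
wrist_force: [-0.6, 0.6, -0.2]
width: 0.024
finger_force: 0.0
wrist_force: [0.8, -0.2, 1.1]
width: 0.0239
finger_force: 0.0
t 2.50 g [-154.3  -38.2] z 120.0 yawerr -0.16 tilt [-0.0002 -0.0019] F [ 0.8 -0.2  1.1] w 23.9
row [0.002 0.007 0.234] [-0.002  0.    -0.004]
top [ 20  19 280] [-118.5  -38.2]
top [ 20  19 299] [-132.4   42.2]
side [ 15  10 124] [-228.     1.6]
side [ 16  11 146] [-117.5  -39.6]
side [ 16  12 155] [-131.2   41.1]
```

View pics/v1.png

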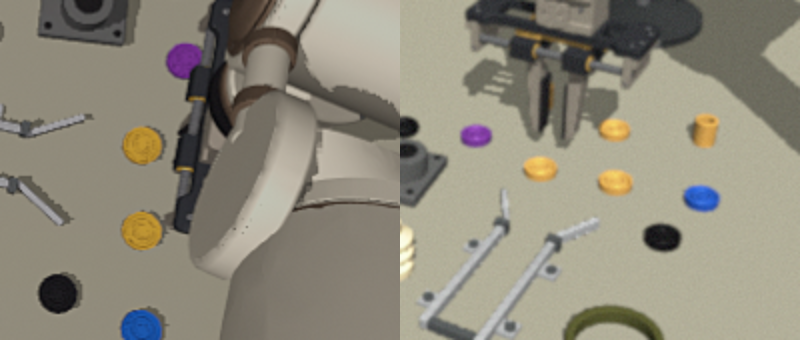

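The top view is blocked by the arm, but the side view is clear: the fingertips stand just behind disc_b, at crop (540,168), and are straddling its line. I'll descend and push with the two-finger cradle.

```bash
M="python3 -m creep"
$M '[[0,0.007,0.12,0,0,0,0.74],[0,0.007,0.234,0,0,0,0.74],[0,0.007,0.236,0,0,0,0.74],[0.05,0.007,0.236,0,0,0,0.74],[0.1,0.007,0.236,0,0,0,0.74],[0.12,0.007,0.236,0,0,0,0.74]]' | tail -3
python3 -c "
from m import *
st(); discs('d2')"
$M '[[0.06,-0.03,0,0,0,0,0.74],[0.12,-0.06,0,0,0,0,0.74],[0.18,-0.09,0,0,0,0,0.74],[0.24,-0.12,0,0,0,0,0.74]]' | tail -3
python3 -c "
from m import *
st(); discs('d3')"
```

```text
wrist_force: [-0.2, -0.1, -0.6]
width: 0.0237
finger_force: 0.1
t 3.20 g [-137.   -39.9] z 92.4 yawerr 0.04 tilt [0.     0.0007] F [-0.2 -0.1 -0.6] w 23.7
top [ 18  18 240] [-110.7  -39.1]
top [ 13  18 167] [-126.9   46.2]
side [ 15  10 113] [-227.     2.4]
side [ 16  13 155] [-111.7  -40.2]
side [ 16  12 154] [-131.1   41.2]
wrist_force: [-0.5, -0.4, 0.2]
width: 0.0238
finger_force: 0.4
t 3.70 g [-108.5  -25. ] z 92.2 yawerr -0.00 tilt [-0.0001  0.0003] F [-0.5 -0.4  0.2] w 23.8
top [ 18  19 216] [-81.5 -25.4]
side [ 7  7 37] [-219.5   -3.3]
side [ 16  13 156] [-131.3   41.1]
side [ 17  13 169] [-82.7 -25. ]
```

```bash
M="python3 -m creep"
$M '[[0.07,-0.042,0,0,0,0,0.74],[0.14,-0.084,0,0,0,0,0.74],[0.21,-0.126,0,0,0,0,0.74],[0.28,-0.168,0,0,0,0,0.74],[0.36,-0.208,0,0,0,0,0.74],[0.41,-0.208,0,0,0,0,0.74]]' | tail -3
python3 -c "
from m import *
st(); discs('d4'); go(-56,0,92)"
```

```text
wrist_force: [-0.6, -0.5, 0.0]
width: 0.0238
finger_force: 0.3
t 4.40 g [-58.8   0.6] z 91.8 yawerr 0.03 tilt [ 0.0001 -0.001 ] F [-0.6 -0.5  0. ] w 23.8
side [ 16  12 148] [-131.    41.2]
side [ 17  14 186] [-33.5  -0.2]
row [ 0.024 -0.    -0.001] [-0.    -0.     0.001]
```

```bash
M="python3 -m creep"
$M '[[0,0.005,0,0,0,0,0.9],[0,0.005,0,0,0,0,1],[0,0.005,0,0,0,0,1],[0,0.005,0,0,0,0,1],[0.06,0.005,0,0,0,0,1],[0.12,0.005,0,0,0,0,1],[0.17,0.005,0,0,0,0,1]]' | tail -3
python3 -c "
from m import *
st(); discs('d5')"
$M '[[0.06,0,0,0,0,0,1],[0.12,0,0,0,0,0,1],[0.16,0,0,0,0,0,1],[0.16,0,0,0,0,0,1]]'  | tail -3
python3 -c "
from m import *
st(); discs('d6'); go(-4,0,92)"
```

```text
wrist_force: [0.1, 0.1, -0.4]
width: 0.0009
finger_force: 0.2
t 5.20 g [-38.7  -0.9] z 92.0 yawerr 0.01 tilt [ 0.0002 -0.    ] F [ 0.1  0.1 -0.4] w 0.9
top [13  8 45] [-233.3  -10.6]
side [ 16  12 101] [-127.6   42.1]
side [ 18  14 203] [-8.5 -1.4]
wrist_force: [-0.1, -0.2, -0.2]
width: 0.0006
finger_force: 0.0
t 5.70 g [-19.5  -0.9] z 92.0 yawerr 0.04 tilt [0.0002 0.    ] F [-0.1 -0.2 -0.2] w 0.6
top [ 19  20 270] [-230.6    2. ]
side [ 8 10 45] [-129.7   52. ]
side [ 18  15 212] [ 9.8 -1.5]
row [ 0.135 -0.008 -0.   ] [-0.  0.  0.]
```

```bash
M="python3 -m creep"
$M '[[0.05,-0.005,0,0,0,0,1],[0.1,-0.005,0,0,0,0,1],[0.14,-0.005,0,0,0,0,1],[0.14,-0.005,0,0,0,0,1],[0.08,-0.005,0,0,0,0,1],[0.08,-0.005,-0.25,0,0,0,1],[0.08,-0.005,-0.5,0,0,0,1]]' | tail -3
$M '[[-0.2,-0.05,0,0,0,0,0.74],[-0.55,-0.2,0,0,0,0,0.74],[-0.9,-0.3,0,0,0,0,0.74],[-1,-0.34,0,0,0,0,0.74],[-1,-0.34,0,0,0,0,0.74]]'  | tail -3
python3 -c "
from m import *
st(); discs('d7'); go(-170,41.2,120)"
```

```text
wrist_force: [0.6, -0.4, 0.0]
width: 0.0003
finger_force: 0.0
wrist_force: [0.7, 0.1, 0.8]
width: 0.0238
finger_force: 0.0
t 7.00 g [-132.3   40.8] z 152.1 yawerr -0.21 tilt [ 0.0001 -0.    ] F [0.7 0.1 0.8] w 23.8
top [ 19  19 275] [27.1  0.3]
top [ 16  19 178] [-126.3   41.1]
side [10 10 80] [-227.7    6.2]
side [ 16  12 154] [-131.2   41. ]
side [ 18  15 213] [27.2 -1.3]
row [-0.331 -0.008  0.268] [ 0.001 -0.001 -0.001]
```

```bash
M="python3 -m creep"
$M '[[-0.2,-0.006,0,0,0,0,0.74],[-0.325,-0.006,0.1,0,0,0,0.74],[-0.325,-0.006,0.3,0,0,0,0.74],[-0.325,-0.006,0.48,0,0,0,0.74],[-0.325,-0.006,0.5,0,0,0,0.74],[-0.27,-0.006,0.5,0,0,0,0.74],[-0.21,-0.006,0.5,0,0,0,0.74],[-0.15,-0.006,0.5,0,0,0,0.74]]' | tail -3
python3 -c "
from m import *
st(); discs('d8')"
$M '[[0.07,0.036,0,0,0,0,0.74],[0.14,0.072,0,0,0,0,0.74],[0.21,0.108,0,0,0,0,0.74],[0.28,0.144,0,0,0,0,0.74],[0.35,0.18,0,0,0,0,0.74]]'  | tail -3
python3 -c "
from m import *
st(); discs('d9'); go(-70,0,92)"
```

```text
wrist_force: [-0.2, -0.2, 0.5]
width: 0.024
finger_force: 0.1
t 7.90 g [-147.8   40.6] z 92.9 yawerr 0.02 tilt [-0.0002  0.0016] F [-0.2 -0.2  0.5] w 24.0
top [ 19  19 275] [27.1  0.3]
top [ 20  19 288] [-123.8   40.9]
side [ 7 10 52] [-230.4    9.9]
side [ 17  13 169] [-121.6   39.7]
side [ 18  15 210] [27.2 -1.2]
wrist_force: [-0.9, -0.5, 1.2]
width: 0.0238
finger_force: 0.5
t 8.50 g [-105.9   19.1] z 92.0 yawerr -0.00 tilt [-0.0001  0.0001] F [-0.9 -0.5  1.2] w 23.8
top [ 19  19 275] [27.1  0.3]
top [ 18  19 234] [-79.8  19.8]
top [ 19  12 135] [-229.     9.7]
side [ 18  14 177] [-80.1  17.9]
side [ 18  15 210] [27.2 -1.2]
row [0.296 0.159 0.   ] [ 0.001 -0.     0.001]
```

```bash
M="python3 -m creep"
$M '[[0.075,0.04,0,0,0,0,0.74],[0.15,0.08,0,0,0,0,0.74],[0.225,0.12,0,0,0,0,0.74],[0.3,0.159,0,0,0,0,0.74],[0.36,0.159,0,0,0,0,0.74],[0.4,0.159,0,0,0,0,0.74]]' | tail -3
python3 -c "
from m import *
st(); discs('d10')"
$M '[[0,0,0,0,0,0,0.9],[0,0,0,0,0,0,1],[0,0,0,0,0,0,1],[0,0,0,0,0,0,1],[0.06,0,0,0,0,0,1],[0.12,0,0,0,0,0,1],[0.17,0,0,0,0,0,1]]' | tail -3
python3 -c "
from m import *
st(); discs('d11'); go(-3,0,92)"
```

```text
wrist_force: [0.6, -0.6, -0.9]
width: 0.024
finger_force: 0.3
t 9.20 g [-57.9   0.5] z 91.9 yawerr 0.02 tilt [-0. -0.] F [ 0.6 -0.6 -0.9] w 24.0
top [ 19  19 274] [27.1  0.3]
side [ 19  14 186] [-33.1  -0.3]
side [ 18  15 211] [27.1 -1.2]
wrist_force: [0.4, -0.9, 0.6]
width: 0.0004
finger_force: 0.4
t 10.00 g [-37.5   0.6] z 92.0 yawerr 0.01 tilt [ 0.0001 -0.    ] F [ 0.4 -0.9  0.6] w 0.4
top [ 17  18 215] [30.3 -0.5]
top [15 11 73] [-233.5   -8.6]
side [ 26  25 402] [11.3 -0.6]
row [ 0.285  0.006 -0.   ] [-0.    -0.     0.001]
```

Disc a is about to shove disc b on. I'll push to tool x = -3, then retreat and go on to disc c.

```bash
M="python3 -m creep"
$M '[[0.05,0.006,0,0,0,0,1],[0.1,0.006,0,0,0,0,1],[0.15,0.006,0,0,0,0,1],[0.2,0.006,0,0,0,0,1],[0.25,0.006,0,0,0,0,1],[0.285,0.006,0,0,0,0,1],[0.285,0.006,0,0,0,0,1]]' | tail -3
python3 -c "
from m import *
st(); discs('d12')"
$M '[[-0.06,0,0,0,0,0,1],[-0.06,0,-0.25,0,0,0,1],[-0.06,0,-0.5,0,0,0,1],[-0.4,0,-0.5,0,0,0,0.74],[-0.75,0,-0.5,0,0,0,0.74],[-1,0,-0.5,0,0,0,0.74],[-1,0,-0.5,0,0,0,0.74]]'  | tail -3
$M '[[-0.3,0,0,0,0,0,0.74],[-0.65,0,0,0,0,0,0.74],[-0.95,0,0,0,0,0,0.74],[-1,0,0,0,0,0,0.74],[-1,0,0,0,0,0,0.74]]'  | tail -3
python3 -c "
from m import *
st(); discs('d13'); go(-267,2.2,92)"
```

```text
wrist_force: [-0.5, 0.1, 0.3]
width: 0.0005
finger_force: 0.0
t 10.80 g [-3.4 -0.1] z 92.0 yawerr 0.03 tilt [0.0003 0.    ] F [-0.5  0.1  0.3] w 0.5
top [ 8 19 65] [31.8  1. ]
top [ 21  20 305] [-228.7    2.9]
side [15  6 58] [-236.4   -2.3]
side [ 28  26 437] [45.2 -1. ]
wrist_force: [-0.6, -0.2, -0.0]
width: 0.0237
finger_force: 0.0
wrist_force: [-0.7, -0.2, 0.7]
width: 0.0238
finger_force: 0.0
t 12.10 g [-2.447e+02 -1.000e-01] z 152.0 yawerr -0.12 tilt [0.0004 0.    ] F [-0.7 -0.2  0.7] w 23.8
top [ 37  24 552] [44.4  0.5]
top [ 21  20 306] [-228.7    2.9]
side [ 15  10 123] [-228.     1.8]
side [ 28  26 433] [45.3 -0.9]
row [-0.2   -0.018  0.498] [-0.001 -0.001  0.   ]
```

```bash
M="python3 -m creep"
$M '[[-0.195,-0.016,0.05,0,0,0,0.74],[-0.195,-0.016,0.3,0,0,0,0.74],[-0.195,-0.016,0.48,0,0,0,0.74],[-0.195,-0.016,0.5,0,0,0,0.74],[-0.14,-0.016,0.5,0,0,0,0.74],[-0.08,-0.016,0.5,0,0,0,0.74],[-0.02,-0.016,0.5,0,0,0,0.74]]' | tail -3
python3 -c "
from m import *
st(); discs('d14')"
$M '[[0.1,0.002,0,0,0,0,0.74],[0.2,0.004,0,0,0,0,0.74],[0.3,0.006,0,0,0,0,0.74],[0.4,0.008,0,0,0,0,0.74],[0.5,0.01,0,0,0,0,0.74],[0.6,0.012,0,0,0,0,0.74],[0.7,0.014,0,0,0,0,0.74]]'  | tail -3
python3 -c "
from m import *
st(); discs('d15'); go(-58,0,92)"
```

```text
wrist_force: [0.2, -0.2, -0.2]
width: 0.0238
finger_force: 0.2
t 12.90 g [-245.6    0.9] z 93.4 yawerr 0.03 tilt [-0.0008  0.0022] F [ 0.2 -0.2 -0.2] w 23.8
top [ 37  24 552] [44.4  0.5]
top [ 20  19 308] [-221.9    1.6]
side [ 16  11 132] [-219.1    0.3]
side [ 28  26 433] [45.6 -1. ]
wrist_force: [0.3, -0.9, 0.7]
width: 0.0239
finger_force: 0.7
t 13.70 g [-161.4    0. ] z 92.0 yawerr 0.00 tilt [-0.0001  0.    ] F [ 0.3 -0.9  0.7] w 23.9
top [ 37  24 552] [44.4  0.5]
top [ 20  18 276] [-137.9    0.8]
side [ 17  12 154] [-134.6   -0.6]
side [ 28  26 431] [45.4 -1. ]
row [ 0.856  0.004 -0.001] [-0.001 -0.001  0.002]
```

```bash
M="python3 -m creep"
$M '[[0.11,0.002,0,0,0,0,0.74],[0.22,0.002,0,0,0,0,0.74],[0.33,0.002,0,0,0,0,0.74],[0.44,0.002,0,0,0,0,0.74],[0.55,0.002,0,0,0,0,0.74],[0.66,0.002,0,0,0,0,0.74],[0.77,0.002,0,0,0,0,0.74],[0.86,0.002,0,0,0,0,0.74]]'  | tail -3
python3 -c "
from m import *
st(); discs('d16')"
$M '[[0,0,0,0,0,0,0.9],[0,0,0,0,0,0,1],[0,0,0,0,0,0,1],[0,0,0,0,0,0,1],[0.06,0,0,0,0,0,1],[0.12,0,0,0,0,0,1],[0.17,0,0,0,0,0,1]]' | tail -3
python3 -c "
from m import *
st(); discs('d17'); go(-3,0,92)"
```

```text
wrist_force: [-1.7, -0.6, -0.1]
width: 0.0238
finger_force: 0.1
t 14.60 g [-58.   -0.1] z 91.9 yawerr 0.01 tilt [ 0.0001 -0.0001] F [-1.7 -0.6 -0.1] w 23.8
top [ 37  24 553] [44.4  0.5]
side [ 18  14 190] [-32.2  -1.2]
side [ 28  26 432] [45.6 -1.1]
wrist_force: [-1.7, -2.9, 0.8]
width: 0.0002
finger_force: 0.8
t 15.40 g [-38.1  -0.2] z 92.0 yawerr 0.01 tilt [ 0. -0.] F [-1.7 -2.9  0.8] w 0.2
top [ 34  23 490] [47.3  0.2]
side [ 36  37 620] [30.4 -0.9]
row [ 0.29  -0.001 -0.   ] [ 0.    -0.     0.001]
```

```bash
M="python3 -m creep"
$M '[[0.05,0,0,0,0,0,1],[0.1,0,0,0,0,0,1],[0.15,0,0,0,0,0,1],[0.2,0,0,0,0,0,1],[0.25,0,0,0,0,0,1],[0.28,0,0,0,0,0,1],[0.29,0,0,0,0,0,1],[0.29,0,0,0,0,0,1]]' | tail -3
python3 -c "
from m import *
st(); discs('d18')"
$M '[[-0.06,0,0,0,0,0,1],[-0.06,0,-0.25,0,0,0,1],[-0.06,0,-0.5,0,0,0,1],[-0.4,0,-0.7,0,0,0,1],[-0.75,0,-0.9,0,0,0,1],[-1,0,-1,0,0,0,1],[-1,0,-1,0,0,0,1]]'  | tail -3
$M '[[-0.3,0,0,0,0,0,1],[-0.65,0,0,0,0,0,1],[-0.95,0,0,0,0,0,1],[-1,0,0,0,0,0,1],[-1,0,0,0,0,0,1]]'  | tail -3
python3 - <<'E'
from m import *
st(); discs('d19')
cv2.imwrite('pics/v2.png',np.hstack([cv2.resize(load('d19top')['color'][130:300,240:440],(400,340)),cv2.resize(load('d19side')['color'][140:310,220:420],(400,340))]))
E
```

```text
wrist_force: [0.2, -0.0, -0.1]
width: 0.0005
finger_force: 0.0
t 16.30 g [-3.8 -0.2] z 92.0 yawerr -0.00 tilt [0.0003 0.    ] F [ 0.2 -0.  -0.1] w 0.5
top [ 21  19 277] [96.7 -0.6]
top [ 8 19 65] [31.1  0.6]
side [ 38  39 674] [64.1 -1. ]
wrist_force: [0.5, 0.1, -0.4]
width: 0.0005
finger_force: 0.0
wrist_force: [0.3, 0.5, 0.1]
width: 0.0003
finger_force: 0.0
t 17.60 g [-2.445e+02  1.000e-01] z 211.4 yawerr -0.12 tilt [ 0.0009 -0.0009] F [0.3 0.5 0.1] w 0.3
top [ 55  28 817] [61.2  0.4]
side [ 38  38 666] [64.5 -1. ]
```

View pics/v2.png

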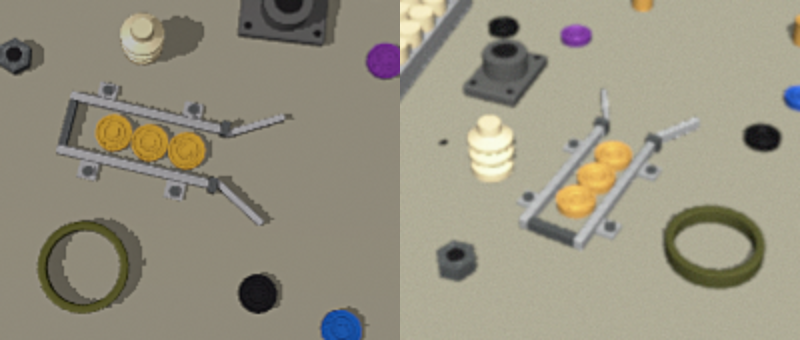

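All three discs lie flat in a row in the slot, at top crop (114,132), (150,142) and (187,150), i.e. gauge x of about 27, 62 and 97 mm. The bystanders in view haven't moved and the robot is clear.

```bash
python3 -c "
from station import workorder; print(workorder.sign_off())"
```

```text
the job is handed in; nothing more can be done
None
```

All three bronze discs lie flat in the slot, centred about 27, 62 and 97 mm past the gate; the robot is clear and the job was handed in at about 18 s of the 61 s limit, with no verdict returned.

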